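Seat a kneading paddle in its drive, then wedge it free

ROBOT

A 7-joint arm with a two-finger parallel gripper is mounted at the origin on the work surface; the furniture and walls round the work are solid. World frame = base frame: x ahead of the robot, y to its left, z up, the work surface at z = 0. Lengths are in m, angles in rad, forces in N, time in s.
With the tool pointing down it reaches from about 0.425 to 0.875 m from the base axis. Payload 4.7 kg.
Tool frame: the origin (TCP) lies between the finger pads; the fingertips stand ctrl.tip_reach ahead of it and the grasp point (between the pads) lies 5 mm behind it (ctrl.tip_reach is the distance from the TCP to the fingertips, in m); z points along the fingers, y is the direction in which the jaws open and shut (so a half turn about z gives the same grasp; the last joint's range is limited). The gripper opens to 87 mm and grips with 3 to 60 N. Pads are 19 mm wide; open, the fingers measure 117 mm over their backs; the gripper's body (75 mm by 190 mm) begins 51 mm behind the grasp point.
Start: joints at [1.329, 0.321, -0.07, 1.45, 0.023, 1.371, -0.057], TCP at [0.164, -0.629, 0.237] pointing down, gripper open.
Joint ranges: [-2.86, 2.86], [-0.3, 2.09], [-1.38, 1.24], [0.06, 2.45], [-1.56, 4.7], [0.09, 2.05], [-2.69, 2.69]. Speed limits (rad/s): [2.57, 2.57, 3.14, 3.14, 3.14, 3.14, 3.14].

INTERFACE

Orientations are given as a rotation vector (axis times angle).
In Python, from bench import ctrl gives the robot as it stands.
- The arm moves only by the shell command python3 -m handwheel 'ROWS' [FORCE]. ROWS is JSON, a list of rows, each a list of 7 numbers: the shift along the tool's x, y, z in mm, then the turn, a rotation vector about the tool's x, y, z in rad, then the gripper's target within -1 to 1 (shut at 1, half-way at 0, fully open at -1). In form: [[dx, dy, dz, ax, ay, az, grip], ...]. A call has 1 to 12 rows; each row is the pose to reach, as a shift and turn from the pose commanded when the call began, along the tool's axes at that moment; what a row does not reach only later rows make up. A row lasts 1/8 s, in which the tool goes at most 62.5 mm and 10.7 degrees, less where a joint would pass 70% of its speed; a pose out of reach is approached as far as the arm can. A call with a gripper value outside its range is refused whole. The fingers move at their own pace and stop on an object; FORCE is the grip in N (left out, the last holds). Time passes only in rows, so rows that repeat a pose let the fingers close. It gives the time, the measured TCP pose, the force and the opening at its end, in the units of the state.
- ctrl.get_state(): the state, without advancing time (a new reading comes with each control period).
- ctrl.get_image(name): name is "scene" or "top" or "wrist"; returns the picture (400x640x3 uint8, red, green, blue); there is no depth.
- ctrl.camera_model(name): a dict with "mtx" (3x3 intrinsics, pixels), "xyz" and "orientation" of the camera in the world. Camera axes: x right, y up, looking along -z (the intrinsics and any distortion apply to the point x, -y, -z); pixel columns grow to the right and rows downward; lengths in m; the calibration is good to about 2 mm. A picture is of the moment at which its call begins: read the wrist's pose just before it. camera_model takes no time and is no camera call; for the wrist camera it gives the pose at the moment of the call.
- ctrl.close_job(): hands the job in, once; it reports no verdict.
The state is a dict: "time": time; "joint_positions": joint angles; "qd": joint speeds; "joint_torque": joint torques, N m; "position": TCP position; "tool_rot": TCP orientation; "ft_force": force on the tool from outside, world axes, zero at the start; "torque": the same for the moment, N m; "grip_width": opening from 0.0 (shut) to 1.0 (fully open).
Only numpy, scipy, OpenCV 4.12 (cv2) and the standard library are available. Lean on these libraries where they do the work, as an engineer would, in place of code of your own. Each camera call takes 0.05 s, during which the arm holds its last target.

TASK

Check the fit of the bench kneader before the lesson: take the paddle from its parking cup and seat it fully home in the drive stand's tapered socket with a gentle twisting push (feel for the slot that its tang drops into), and let go of it. Then drive the steel wedge through the stand's cross slot until it has pushed the paddle up out of the spring jaws, without touching the paddle by hand or forcing anything, and leave the wedge through the slot with the raised paddle standing on it. Do not disturb the small dish or the tape roll.

Things in the scene. Friction and masses are not known exactly. Their poses are not given: they have to be found in the camera images.
- paddle: Aluminium kneading paddle, 200-330 g, upright in the parking cup. Origin: centre of the underside of its round flange (48 mm across, 6 mm thick), z up. Below the flange a tapered shank 46 mm long (28 mm across at the top, 20 at the bottom, ring groove near the top), then a flat tang. A half turn about z makes no difference. Home: flange on the stand's rim, origin at the mouth.
- blade (a point): Grip point on the paddle's flat blade, on its axis, 36 mm above its origin. The blade is 50 mm wide along the paddle's x, 12 mm thick along its y, and reaches from 6 to 57 mm above the origin.
- tang (a point): Middle of the flat lower end of the paddle's tang, 66 mm below its origin. The tang is 20 mm long, 18 mm wide along the paddle's x, 8 mm thick along its y.
- cup_rest: Grey plastic parking cup, fixed to the table, 72 mm high, 62 mm across at the top, hole 36 mm across; origin at the centre of its underside. The paddle hangs loosely in it, flange on the rim; lift it straight up by at least 70 mm.
- stand: Drive stand fixed to the table, 110 mm high, foot 76 x 72 mm, origin at the centre of its underside. Body 64 mm long (x), 60 mm wide, with a cross slot right through it along x, 22 mm wide, 30 to 56 mm above the table. On it the upright round socket, 53 mm across. Between paddle or wedge and stand, over 80 N is forcing.
- mouth (a point): Centre of the socket's mouth, on top of the stand; axes as the stand's. The bore is 31 mm across here and 23 mm at its bottom. The last 12 mm before home need a push of about 4 to 12 N, past two spring jaws that snap into the shank's groove at home and then hold it against about 15 N.
- plate (a point): Centre of the top of a stiff spindle plate at the bottom of the bore, 46 mm below the mouth. Its slot for the tang, 22 x 12 mm, can only be felt: its long direction lies anywhere within 0.6 rad either side of the stand's x. While the tang rides on the plate the paddle is 20 mm short of home; lined up within about 0.2 rad it drops in.
- slot_floor (a point): Middle of the cross slot's floor at its entrance on the stand's -x side, 30 mm above the table and 32 mm short of the socket's axis; axes as the stand's. The wedge goes in here along +x; a ledge 30 mm wide, level with the floor, reaches 52 mm out in front. The end of a paddle that is home hangs in the slot, 14 mm above its floor.
- wedge: Loose steel wedge with an upright grip, 200-330 g, lying on its flat underside. Origin on the underside below the middle of the grip; x points to the thin end. Blade 18 mm wide, 8 mm high at the thin end, rising evenly to 24 mm at 54 mm from that end, then level. A 34 mm wide shoulder, 58 mm ahead of the origin, stops against the stand with the thin end 60 mm past the socket's axis.
- tip (a point): Middle of the wedge's thin end, on its underside, 150 mm ahead of its origin. Driven along the slot's floor it takes 10 to 30 N once the blade meets the tang; with this point 50 mm past the socket's axis the paddle has been lifted 7 mm or more, fully driven 10 mm.
- grip (a point): Grip point on the wedge, 45 mm above its origin. The grip is an upright plate 34 mm long (wedge's x), 14 mm thick (y), from 24 to 64 mm above the underside.
- small_dish_3: Small beige dish with a bit of green food, 90 mm across, 21 mm high; origin at the centre of its underside. Leave alone.
- tape_roll: Roll of beige tape lying flat, 104 mm across, 25 mm high; origin at the centre of its underside. Leave alone.
There are look-alikes about, which are no part of the job. What is shaped like the stand but red is not meant.

How it is judged:
On the way, in this order (a step that is already met when the one before it is completed fails the run):
1. the paddle is fully home in the socket (within 2 mm), upright, and let go (z of paddle in the frame of mouth below 0.002 m and horizontal distance between paddle and mouth below 0.004 m and angle between paddle's own z axis and vertical below 0.06 rad and contact force between the fingers and paddle below 0.1 N), for 0.2 s.
2. the wedge's thin end is in the cross slot while the paddle is still home (x of tip in the frame of slot_floor above 0.003 m and z of tip in the frame of slot_floor between -0.005 and 0.02 m and y of tip in the frame of slot_floor between -0.011 and 0.011 m and z of paddle in the frame of mouth below 0.003 m).
3. the wedge has lifted the paddle out of the jaws by at least 5 mm (z of paddle in the frame of mouth above 0.005 m and x of tip in the frame of mouth above 0.02 m and contact force between the fingers and paddle below 0.1 N), for 0.2 s.
At the end, for the whole second after the job is handed in: The paddle stands in the socket, upright within 0.12 rad, raised 5 to 14 mm above its home position and within 6 mm of the socket's axis; the wedge lies through the cross slot on its floor, its thin end at least 20 mm past the socket's axis, in line within 0.2 rad; both at rest (z of paddle in the frame of mouth between 0.005 and 0.014 m and horizontal distance between paddle and mouth below 0.006 m and angle between paddle's own z axis and vertical below 0.12 rad and x of tip in the frame of mouth above 0.02 m and z of tip in the frame of slot_floor between -0.004 and 0.008 m and angle between the x axis of wedge and the x axis of stand, either way round below 0.2 rad and linear speed of each of paddle, wedge below 0.01 m/s); the robot touches nothing.
It fails at once if the paddle is pressed against the stand with more than 80 N (contact force between paddle and stand above 80 N).
It fails at once if the wedge is pressed against the stand with more than 80 N (contact force between wedge and stand above 80 N).
It fails at once if the paddle is touched with the fingers while the wedge is in the slot (contact force between the fingers and paddle above 0.5 N and x of tip in the frame of slot_floor above 0.003 m and y of tip in the frame of slot_floor between -0.011 and 0.011 m and z of tip in the frame of slot_floor between -0.005 and 0.02 m).
It fails at once if the small dish or the tape roll is moved more than 20 mm (distance of any of small_dish_3, tape_roll from where it was at the start of the episode above 0.02 m).
It also fails if it takes over 72 s, if anything falls off the work surface, if the arm or the gripper's body presses on something with over 40 N, if the wrist force passes 120 N, or if a joint passes its speed limit or range.

## Working session

There is one attempt and no reset: what is moved stays moved. The work goes in short steps, Python scripts to look and compute and a shell command to move; the robot and the scene stay as the last step left them, time stands still between calls to the robot, and variables do not carry over. Pictures are saved under pics/ and viewed, and the job is handed in when it is done.

```bash
ls; mkdir -p pics; python3 - <<'E'
from bench import ctrl
import cv2
s=ctrl.get_state();print(s);print(ctrl.tip_reach)
for n in("scene","top","wrist"):
    m=ctrl.camera_model(n);print(n,m)
    cv2.imwrite(f"pics/{n}0.png",ctrl.get_image(n)[:,:,::-1])
E
```

```text
pics
{'time': 0.0, 'joint_positions': array([ 1.32907311,  0.32182248, -0.07006717,  1.45168533,  0.02264378,
        1.37077056, -0.05688026]), 'qd': array([-4.56888335e-05,  1.00306515e-05, -2.55652297e-04, -7.63791282e-04,
       -1.89699717e-04,  2.74089895e-04, -6.25530857e-04]), 'joint_torque': array([ 9.50255926e-04, -4.91294074e+01, -4.03361712e-01, -3.12526882e+01,
       -6.37930096e-02,  4.37905372e-02,  1.61596613e-04]), 'position': array([ 0.16427304, -0.62835949,  0.2354565 ]), 'tool_rot': array([-3.11407413e+00, -4.00580361e-01,  6.06469837e-04]), 'ft_force': array([ 1.10234364, -0.05770382,  0.1665461 ]), 'torque': array([0.03332327, 0.03527585, 0.0142568 ]), 'grip_width': 1.0019619280713796}
0.014
scene {'mtx': array([[365.08646657,   0.        , 314.63086552],
       [  0.        , 365.08646657, 194.78978127],
       [  0.        ,   0.        ,   1.        ]]), 'xyz': array([0.0251283 , 0.72142635, 1.06029762]), 'orientation': array([ 0.20574563, -1.00512115, -2.54821943])}
top {'mtx': array([[513.66785854,   0.        , 314.34733074],
       [  0.        , 513.66785854, 199.47639046],
       [  0.        ,   0.        ,   1.        ]]), 'xyz': array([ 0.19351917, -0.0999347 ,  1.46259658]), 'orientation': array([ 0.11625613, -0.09213425, -1.59829865])}
wrist {'mtx': array([[289.93878247,   0.        , 322.83211996],
       [  0.        , 289.93878247, 199.86799931],
       [  0.        ,   0.        ,   1.        ]]), 'xyz': array([ 0.2298875 , -0.61227283,  0.38323013]), 'orientation': array([-0.21468857,  0.16903924, -1.30678729])}
```

View pics/scene0.png

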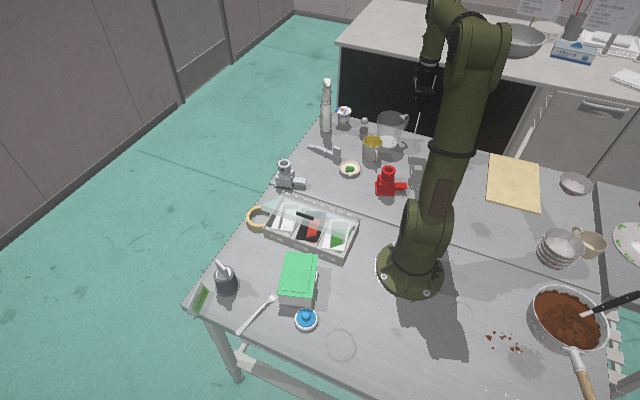

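View pics/top0.png

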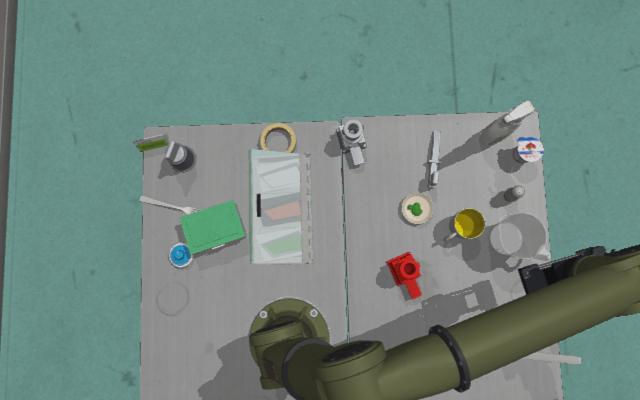

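View pics/wrist0.png

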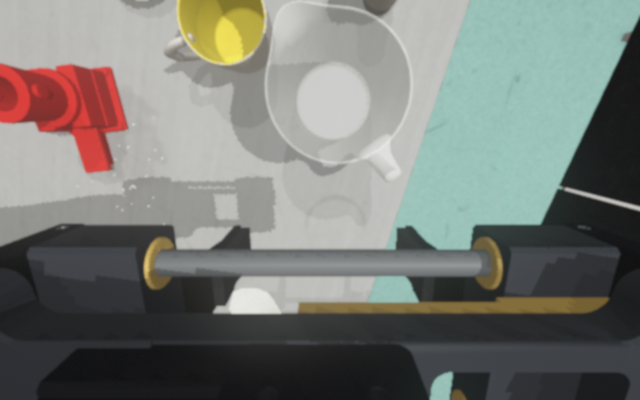

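```bash
cat > h.py <<'E'
import numpy as np,cv2
from scipy.spatial.transform import Rotation as R
from bench import ctrl
def ray(m,u,v):
    K=m["mtx"];d=np.array([(u-K[0,2])/K[0,0],-(v-K[1,2])/K[1,1],-1.]);return R.from_rotvec(m["orientation"]).apply(d)
def pix2z(m,u,v,z):
    d=ray(m,u,v);o=m["xyz"];return o+d*(z-o[2])/d[2]
def proj(m,p):
    c=R.from_rotvec(m["orientation"]).inv().apply(np.atleast_2d(p)-m["xyz"]);K=m["mtx"]
    return np.c_[K[0,2]+K[0,0]*c[:,0]/-c[:,2],K[1,2]-K[1,1]*c[:,1]/-c[:,2]]
def tri(ms,uvs):
    A=np.zeros((3,3));b=np.zeros(3)
    for m,(u,v) in zip(ms,uvs):
        d=ray(m,u,v);d/=np.linalg.norm(d);P=np.eye(3)-np.outer(d,d);A+=P;b+=P@m["xyz"]
    return np.linalg.solve(A,b)
E
python3 - <<'E'
import cv2,numpy as np
t=cv2.imread("pics/top0.png");s=cv2.imread("pics/scene0.png")
def c(i,x,y,w,h,f=5):return cv2.resize(i[y:y+h,x:x+w],(w*f,h*f),interpolation=cv2.INTER_CUBIC)
cv2.imwrite("pics/c1.png",np.hstack([c(t,330,110,50,60),c(t,410,125,50,60),c(t,150,130,50,60)]))
cv2.imwrite("pics/c2.png",np.hstack([c(s,262,145,90,50),c(s,195,250,70,50)]))
E
```

```text
(no output)
```

View pics/c1.png

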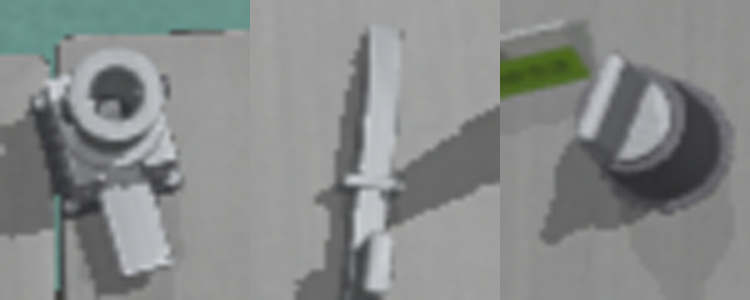

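View pics/c2.png

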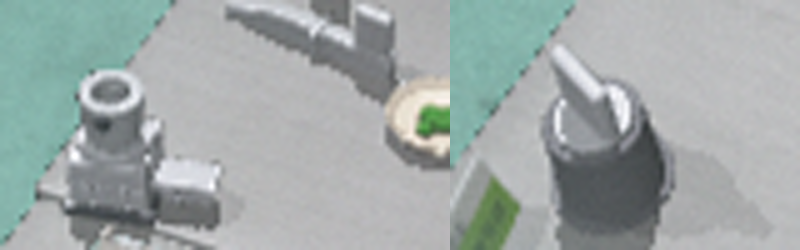

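```bash
python3 - <<'E'
from h import *
t=ctrl.camera_model("top");s=ctrl.camera_model("scene")
print("mouth",pix2z(t,330+115/5,110+95/5,.11),pix2z(s,262+107/5,145+92/5,.11),tri([t,s],[(353,129),(283.4,163.4)]))
print("ledge end",pix2z(t,330+147/5,110+272/5,.03),pix2z(t,330+122/5,110+275/5,.03),pix2z(t,330+170/5,110+265/5,.03))
print("tip",pix2z(t,410+135/5,125+27/5,.008),pix2z(s,262+228/5,145+8/5,.008))
print("griptop",pix2z(t,410+127/5,125+235/5,.064),pix2z(t,410+127/5,125+290/5,.064),pix2z(s,262+375/5,145+15/5,.064))
print("cup rim",pix2z(t,150+(658-500)/5,130+133/5,.072),pix2z(s,195+(596-450)/5,250+120/5,.072))
print("blade top",pix2z(t,150+(618-500)/5,130+58/5,.135),pix2z(t,150+(586-500)/5,130+135/5,.135),pix2z(s,195+(560-450)/5,250+50/5,.135),pix2z(s,195+(603-450)/5,250+97/5,.135))
E
```

```text
mouth [ 0.56237427 -0.19180845  0.11      ] [ 0.5589326  -0.19000147  0.11      ] [ 0.56176755 -0.19235827  0.10743576]
ledge end [ 0.48053582 -0.21135253  0.03      ] [ 0.47926464 -0.19713343  0.03      ] [ 0.48415157 -0.22453566  0.03      ]
tip [ 0.57784158 -0.4414732   0.008     ] [ 0.56932312 -0.43256733  0.008     ]
griptop [ 0.44564137 -0.41684899  0.064     ] [ 0.41497987 -0.41501288  0.064     ] [ 0.42325092 -0.41473075  0.064     ]
cup rim [0.51011267 0.28338922 0.072     ] [0.51216377 0.29739233 0.072     ]
blade top [0.53719784 0.28760323 0.135     ] [0.49594158 0.30433472 0.135     ] [0.52704709 0.29347497 0.135     ] [0.48596845 0.30994753 0.135     ]
```

```bash
cat >> h.py <<'E'
def Rt(phi): # tool down, tool x at world angle phi
    return R.from_euler('z',phi)*R.from_euler('x',np.pi)
def plan(p,phi,ref=None):
    s=ctrl.get_state();R0=R.from_rotvec(s["tool_rot"])
    d=R0.inv().apply(np.array(p)-s["position"])*1000
    rv=(R0.inv()*Rt(phi)).as_rotvec()
    x=R0.apply([1,0,0]);print("t",round(s["time"],2),"tcp",s["position"].round(4),"phi",np.arctan2(x[1],x[0]).round(3),"F",s["ft_force"].round(1),"w",round(s["grip_width"],3),"q7",s["joint_positions"][6].round(2))
    print("shift",d.round(1),"turn",rv.round(4))
def snap(n,f):
    m=ctrl.camera_model(n);i=ctrl.get_image(n)[:,:,::-1].copy();cv2.imwrite(f"pics/{f}.png",i);np.savez(f"pics/{f}.npz",**m);return m,i
def mod(f): return dict(np.load(f"pics/{f}.npz"))
E
python3 -c "
from h import *
plan([.42,-.30,.28],.1)"
```

```text
t 0.15 tcp [ 0.1643 -0.6285  0.2357] phi 0.256 F [ 0.5 -0.2 -0.7] w 0.999 q7 -0.06
shift [ 330.5 -253.1  -44. ] turn [-0.0014  0.0002  0.1558]
```

```bash
python3 -m handwheel '[[0,0,-44,0,0,0,-1],[60,-46,-44,0,0,0,-1],[330,-253,-44,0,0,0.156,-1],[330,-253,-44,0,0,0.156,-1],[330,-253,-44,0,0,0.156,-1],[330,-253,-44,0,0,0.156,-1],[330,-253,-44,0,0,0.156,-1],[330,-253,-44,0,0,0.156,-1],[330,-253,-44,0,0,0.156,-1]]' 
python3 -c "
from h import *
plan([.42,-.30,.28],.1)
snap('wrist','w1')"
```

```text
time: 1.27
position: [0.4221, -0.2967, 0.2806]
tool_rot: [-3.136, -0.169, -0.001]
ft_force: [-1.2, -0.6, 0.3]
grip_width: 0.998
t 1.27 tcp [ 0.4221 -0.2967  0.2806] phi 0.107 F [-1.2 -0.6  0.3] w 0.998 q7 -0.91
shift [-2.4  3.   0.6] turn [-0.0006 -0.0008  0.0075]
```

View pics/w1.png

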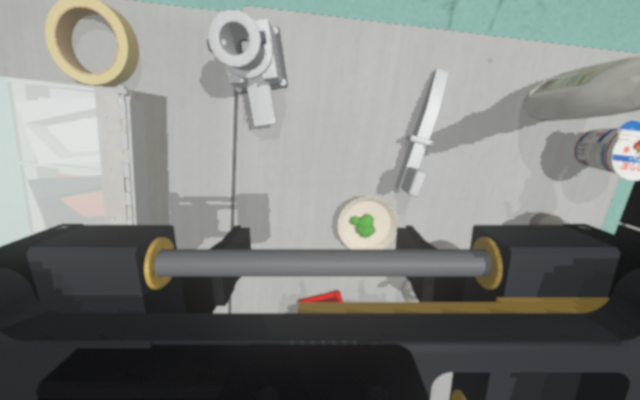

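```bash
python3 - <<'E'
import cv2,numpy as np
t=cv2.imread("pics/w1.png")
def c(i,x,y,w,h,f=5):return cv2.resize(i[y:y+h,x:x+w],(w*f,h*f),interpolation=cv2.INTER_CUBIC)
cv2.imwrite("pics/c3.png",np.hstack([c(t,195,0,100,140,4),c(t,380,60,70,140,4)]))
E
```

```text
(no output)
```

View pics/c3.png

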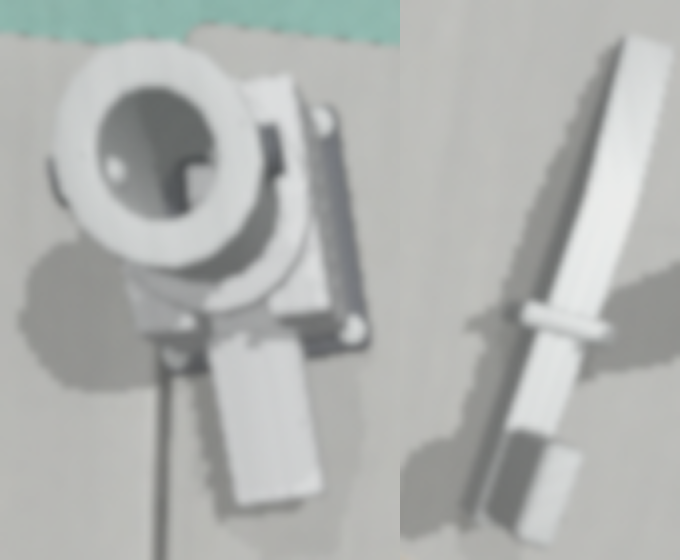

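```bash
python3 - <<'E'
from h import *
from scipy.optimize import least_squares
m=mod("w1")
f=lambda x,y,X,Y:((x+.5)/4-.5+X,(y+.5)/4-.5+Y)
c=pix2z(m,*f(158.5,153,195,0),.11);print("mouth",c)
l=[pix2z(m,*f(x,y,195,0),.03) for x,y in((238,505),(322,490))]
print("ledge",l,np.linalg.norm(l[0]-l[1]));mid=(l[0]+l[1])/2
v=c-mid;print("mid",mid,np.hypot(*v[:2]),np.arctan2(v[1],v[0]), "edge yaw",np.arctan2(*(l[0]-l[1])[[1,0]])-np.pi/2)
a=[pix2z(m,*f(x-400,y,380,60),.008) for x,y in((627,37),(670,50))]
print("tip",a,np.linalg.norm(a[0]-a[1]),(a[0]+a[1])/2)
g=[pix2z(m,*f(x-400,y,380,60),.064) for x,y in((539,438),(582,452),(552,545),(515,530))]
gm=np.mean(g,0);print("grip",gm,[np.linalg.norm(g[i]-g[i-1])for i in range(4)])
t=(a[0]+a[1])/2-gm;print(np.hypot(*t[:2]),np.arctan2(t[1],t[0]))
# rim fit at z .11
P=[(55,153),(262,153),(158,40),(158,267)]
P=np.array([pix2z(m,*f(x,y,195,0),.11) for x,y in P]);print(P, P.mean(0))
E
```

```text
mouth [ 0.56276301 -0.19368729  0.11      ]
ledge [array([ 0.47805439, -0.19902765,  0.03      ]), array([ 0.48588176, -0.22651331,  0.03      ])] 0.02857848350314014
mid [ 0.48196807 -0.21277048  0.03      ] 0.08301801241168674 0.23194207654805307 edge yaw 0.2774357796076916
tip [array([ 0.57777712, -0.43324589,  0.008     ]), array([ 0.57535579, -0.4484239 ,  0.008     ])] 0.015369934714424084 [ 0.57656645 -0.44083489  0.008     ]
grip [ 0.43113077 -0.41635428  0.064     ] [np.float64(0.030274897546068835), np.float64(0.01465347812612254), np.float64(0.03111061455069296), np.float64(0.01328385691068045)]
0.1474816567931146 -0.1667627502941242
[[ 0.56001052 -0.16817608  0.11      ]
 [ 0.56551485 -0.21919241  0.11      ]
 [ 0.58753204 -0.19278828  0.11      ]
 [ 0.5366155  -0.19438217  0.11      ]] [ 0.56241823 -0.19363473  0.11      ]
```

```bash
python3 -c "
from h import *
plan([.47,-.02,.28],.3)
plan([.42,.242,.28],.527)"
```

```text
t 1.32 tcp [ 0.4204 -0.2993  0.2804] phi 0.103 F [-0.1 -0.9 -0.2] w 0.999 q7 -0.91
shift [  78.2 -272.7    0.3] turn [ 0.0002  0.0004 -0.1967]
t 1.32 tcp [ 0.4204 -0.2993  0.2804] phi 0.103 F [-0.1 -0.9 -0.2] w 0.999 q7 -0.91
shift [ 5.550e+01 -5.385e+02  3.000e-01] turn [ 1.000e-04  5.000e-04 -4.237e-01]
```

```bash
python3 -m handwheel '[[18,-60,0,0,0,-0.05,-1],[36,-120,0,0,0,-0.1,-1],[54,-180,0,0,0,-0.15,-1],[70,-240,0,0,0,-0.2,-1],[72,-300,0,0,0,-0.25,-1],[68,-360,0,0,0,-0.3,-1],[64,-420,0,0,0,-0.35,-1],[60,-480,0,0,0,-0.4,-1],[56,-538,0,0,0,-0.424,-1],[56,-538,0,0,0,-0.424,-1],[56,-538,0,0,0,-0.424,-1]]' 
python3 -c "
from h import *
plan([.42,.242,.28],.527)
m,i=snap('wrist','w2')
"
```

```text
time: 2.7
position: [0.4226, 0.2384, 0.2803]
tool_rot: [3.035, 0.809, -0.001]
ft_force: [-0.8, -0.0, 0.0]
grip_width: 1.003
t 2.7 tcp [0.4226 0.2384 0.2803] phi 0.521 F [-0.8 -0.   0. ] w 1.003 q7 -1.58
shift [-0.5 -4.4  0.3] turn [ 0.0008  0.0008 -0.0057]
```

View pics/w2.png

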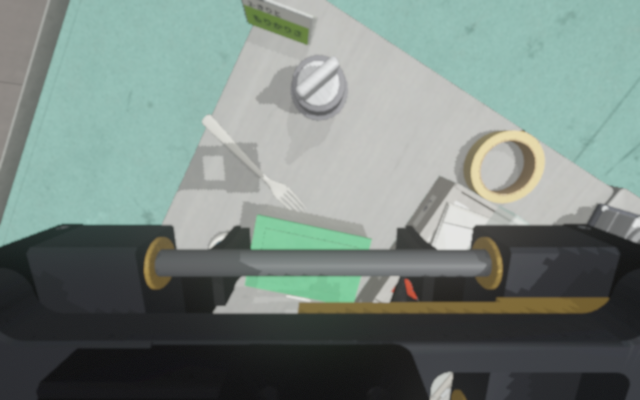

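```bash
python3 - <<'E'
import cv2,numpy as np
t=cv2.imread("pics/w2.png")
cv2.imwrite("pics/c4.png",cv2.resize(t[45:125,280:360],(640,640)[:2],interpolation=cv2.INTER_CUBIC)[:600])
E
```

```text
(no output)
```

View pics/c4.png

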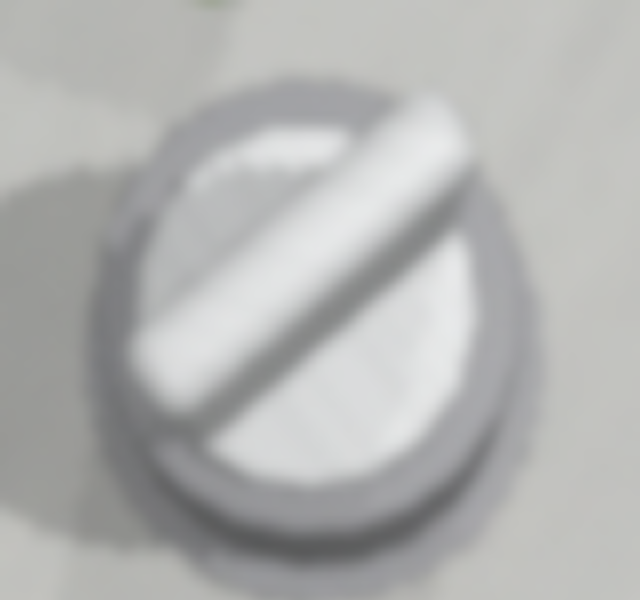

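```bash
python3 - <<'E'
from h import *
m=mod("w2")
f=lambda x,y:((x+.5)/8-.5+280,(y+.5)/8-.5+45)
print("rim",pix2z(m,*f(308,305),.072),pix2z(m,*f(307,305),.078))
a=pix2z(m,*f(455,118),.129);b=pix2z(m,*f(153,386),.129);print(a,b,(a+b)/2,np.linalg.norm(a-b),np.arctan2(*(a-b)[[1,0]]))
plan([*((a+b)/2)[:2],.28],np.arctan2(*(a-b)[[1,0]]))
E
```

```text
rim [0.51880933 0.29948261 0.072     ] [0.51810708 0.29913605 0.078     ]
[0.53943115 0.2901881  0.129     ] [0.4954281  0.30680064 0.129     ] [0.51742962 0.29849437 0.129     ] 0.04703450208058379 -0.36098810154954036
t 2.75 tcp [0.4229 0.2379 0.2802] phi 0.52 F [ 0.3 -0.7 -0.4] w 1.0 q7 -1.58
shift [ 1.122e+02 -5.600e+00  1.000e-01] turn [1.100e-03 4.000e-04 8.809e-01]
```

```bash
python3 -m handwheel '[[40,0,0,0,0,0.18,-1],[80,-4,20,0,0,0.36,-1],[112,-6,60,0,0,0.54,-1],[112,-6,90,0,0,0.72,-1],[112,-6,100,0,0,0.89,-1],[112,-6,100,0,0,0.89,-1],[112,-6,100,0,0,0.89,-1]]' 
python3 -c "
from h import *
plan([.518,.299,.103],-.37)
m,i=snap('wrist','w3');snap('scene','s3')
"
```

```text
time: 3.62
position: [0.5166, 0.3008, 0.1812]
tool_rot: [3.089, -0.574, 0.002]
ft_force: [0.3, 0.5, 0.1]
grip_width: 0.996
t 3.62 tcp [0.5166 0.3008 0.1812] phi -0.367 F [0.3 0.5 0.1] w 0.996 q7 -2.69
shift [ 1.9  1.2 78.2] turn [-0.0002 -0.0014  0.0026]
```

View pics/w3.png

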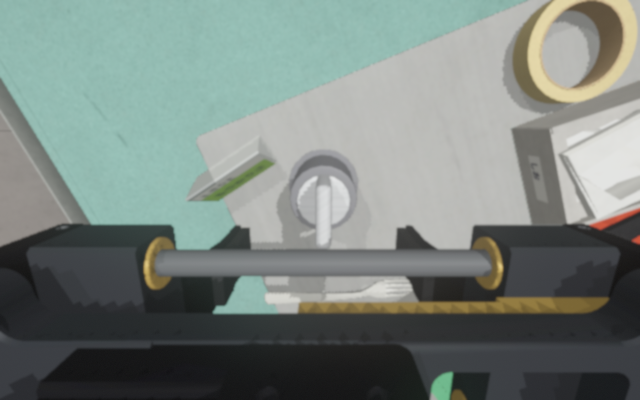

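```bash
python3 -m handwheel '[[0,0,-10,0,0,-0.18,-1],[0,0,-10,0,0,-0.36,-1],[0,0,-10,0,0,-0.54,-1],[0,0,-10,0,0,-0.72,-1],[0,0,-10,0,0,-0.9,-1],[0,0,-10,0,0,-1.08,-1],[0,0,-10,0,0,-1.26,-1],[0,0,-10,0,0,-1.44,-1],[0,0,-10,0,0,-1.62,-1],[0,0,-10,0,0,-1.8,-1],[0,0,-10,0,0,-1.98,-1],[0,0,-10,0,0,-2.1,-1]]' 
python3 -m handwheel '[[0,0,0,0,0,-0.18,-1],[0,0,0,0,0,-0.36,-1],[0,0,0,0,0,-0.54,-1],[0,0,0,0,0,-0.72,-1],[0,0,0,0,0,-0.9,-1],[0,0,0,0,0,-1.04,-1],[0,0,0,0,0,-1.04,-1],[0,0,0,0,0,-1.04,-1]]' 
python3 -c "
from h import *
plan([.518,.299,.103],-.37+np.pi)
"
```

```text
time: 5.22
position: [0.5163, 0.3012, 0.1914]
tool_rot: [2.029, 2.398, 0.002]
ft_force: [0.0, -0.3, -0.4]
grip_width: 1.0
time: 6.22
position: [0.5161, 0.3013, 0.191]
tool_rot: [0.579, 3.087, 0.001]
ft_force: [0.6, 0.0, 0.6]
grip_width: 1.003
t 6.22 tcp [0.5161 0.3013 0.191 ] phi 2.771 F [0.6 0.  0.6] w 1.003 q7 0.21
shift [-2.5 -1.5 88. ] turn [ 0.0006  0.0005 -0.0008]
```

```bash
python3 -m handwheel '[[-2,-1,30,0,0,0,-1],[-2,-1,60,0,0,0,-1],[-2,-1,80,0,0,0,-1],[-2,-1,88,0,0,0,-1],[-2,-1,88,0,0,0,0],[-2,-1,88,0,0,0,1],[-2,-1,88,0,0,0,1],[-2,-1,88,0,0,0,1],[-2,-1,88,0,0,0,1],[-2,-1,88,0,0,0,1],[-2,-1,88,0,0,0,1]]' 40
python3 -c "
from h import *
plan([.518,.299,.25],-.37+np.pi)
"
```

```text
time: 7.6
position: [0.5173, 0.2999, 0.1025]
tool_rot: [-0.574, -3.089, 0.0]
ft_force: [0.0, -0.2, 0.3]
grip_width: 0.286
t 7.6 tcp [0.5173 0.2999 0.1025] phi 2.774 F [ 0.  -0.2  0.3] w 0.286 q7 0.16
shift [  -1.    -0.5 -147.5] turn [-0.0001 -0.      0.0022]
```

```bash
python3 -m handwheel '[[0,0,0,0,0,0,1],[0,0,0,0,0,0,1],[0,0,0,0,0,0,1],[0,0,0,0,0,0,1],[0,0,0,0,0,0,1]]' 
python3 -m handwheel '[[0,0,0,0,0,0,1],[0,0,0,0,0,0,1]]' 
python3 -c "
from h import *
snap('scene','s4')
"
```

```text
time: 8.22
position: [0.5173, 0.2999, 0.1025]
tool_rot: [-0.574, -3.089, -0.0]
ft_force: [-0.6, 1.4, -0.5]
grip_width: 0.136
time: 8.48
position: [0.5173, 0.3, 0.1025]
tool_rot: [-0.574, -3.089, -0.0]
ft_force: [0.8, 0.7, -0.8]
grip_width: 0.134
```

```bash
python3 -m handwheel '[[0,0,-30,0,0,0,1],[0,0,-60,0,0,0,1],[0,0,-100,0,0,0,1],[0,0,-145,0,0,0,1],[0,0,-145,0,0,0,1],[0,0,-145,0,0,0,1]]' 
python3 -c "
from h import *
plan([.5625,-.1935,.25],.235)
snap('scene','s5')
"
```

```text
time: 9.28
position: [0.5169, 0.2991, 0.2463]
tool_rot: [-0.575, -3.088, 0.003]
ft_force: [0.9, -0.7, -2.8]
grip_width: 0.133
t 9.28 tcp [0.5169 0.2991 0.2463] phi 2.774 F [ 0.9 -0.7 -2.8] w 0.133 q7 0.27
shift [-219.7 -443.2   -2.8] turn [-1.3000e-03  2.6000e-03  2.5387e+00]
```

View pics/s5.png

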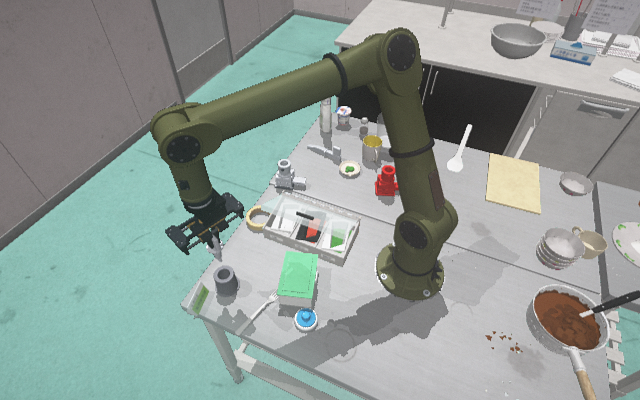

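```bash
python3 -m handwheel '[[-18,-37,-4,0,0,0.18,1],[-37,-74,-4,0,0,0.36,1],[-55,-111,-4,0,0,0.54,1],[-73,-148,-4,0,0,0.72,1],[-92,-185,-4,0,0,0.9,1],[-110,-222,-4,0,0,1.08,1],[-128,-259,-4,0,0,1.26,1],[-147,-296,-4,0,0,1.44,1],[-165,-333,-4,0,0,1.62,1],[-183,-370,-4,0,0,1.8,1],[-202,-407,-4,0,0,1.98,1],[-220,-443,-4,0,0,2.16,1]]' 
python3 -m handwheel '[[0,0,0,0,0,0.18,1],[0,0,0,0,0,0.37,1],[0,0,0,0,0,0.37,1],[0,0,0,0,0,0.37,1]]'
python3 -c "
from h import *
plan([.5625,-.1935,.22],.235)
snap('wrist','w6')
snap('scene','s6')
snap('top','t6')
i=cv2.imread('pics/s6.png')[100:220,220:380]
j=cv2.imread('pics/t6.png')[90:180,300:400]
cv2.imwrite('pics/c6.png',np.hstack([cv2.resize(i,(480,360)),cv2.resize(j,(320,360)[:2])]))
"
```

```text
time: 10.82
position: [0.5622, -0.1941, 0.2494]
tool_rot: [-2.996, -0.939, 0.005]
ft_force: [0.5, 1.0, -1.3]
grip_width: 0.137
time: 11.32
position: [0.5628, -0.1924, 0.2505]
tool_rot: [-3.117, -0.387, 0.003]
ft_force: [0.3, -0.3, -3.4]
grip_width: 0.134
t 11.32 tcp [ 0.5628 -0.1924  0.2505] phi 0.247 F [ 0.3 -0.3 -3.4] w 0.134 q7 -1.2
shift [-0.5  1.  30.5] turn [-0.001   0.0016  0.0122]
```

View pics/w6.png

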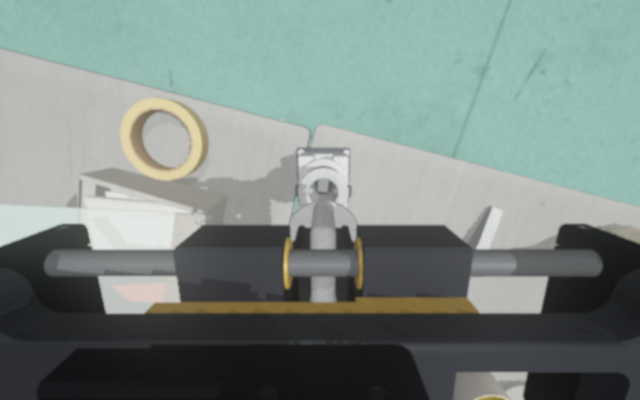

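View pics/c6.png

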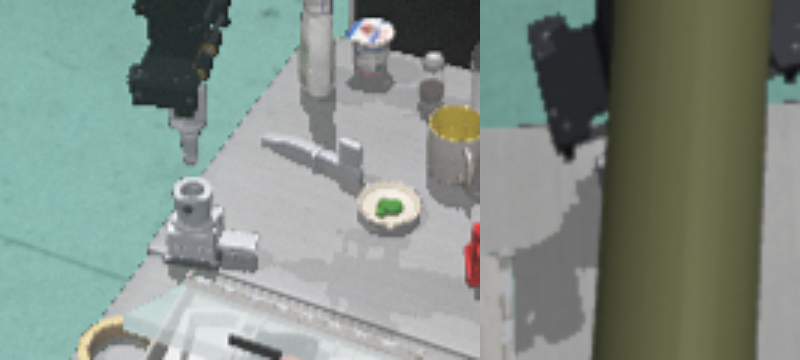

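```bash
python3 -m handwheel '[[-0.5,1,15,0,0,0.012,1],[-0.5,1,30,0,0,0.012,1],[-0.5,1,50,0,0,0.012,1],[-0.5,1,65,0,0,0.012,1],[-0.5,1,75,0,0,0.012,1],[-0.5,1,75,0,0,0.012,1]]'
python3 -c "
from h import *
plan([.5625,-.1935,.16],.235)
snap('wrist','w7')
i=cv2.imread('pics/w7.png')[100:300,220:430];cv2.imwrite('pics/c7.png',cv2.resize(i,(630,600)))
"
```

```text
time: 12.22
position: [0.5626, -0.1936, 0.1756]
tool_rot: [-3.12, -0.363, 0.002]
ft_force: [0.5, -0.7, -3.2]
grip_width: 0.135
t 12.22 tcp [ 0.5626 -0.1936  0.1756] phi 0.232 F [ 0.5 -0.7 -3.2] w 0.135 q7 -1.25
shift [-0.  -0.1 15.6] turn [-0.001   0.0012 -0.003 ]
```

View pics/c7.png

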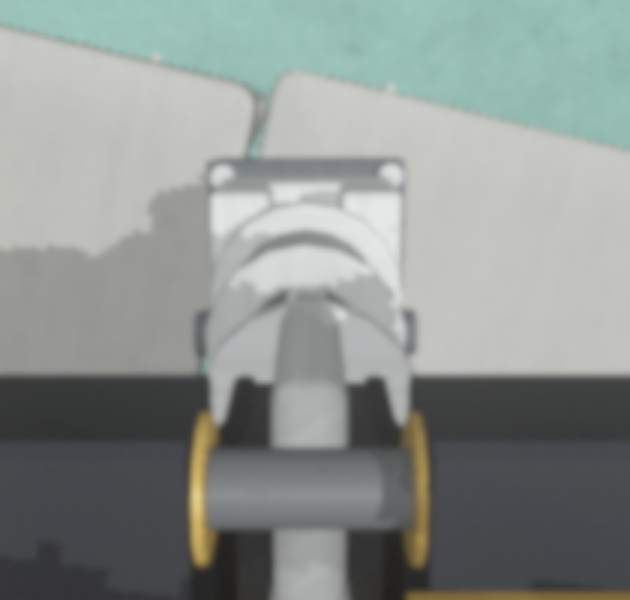

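```bash
python3 -m handwheel '[[0,0,6,0,0,0,1],[0,0,10,0,0,0,1],[0,0,12,0,0,0,1]]'
python3 -m handwheel '[[0,0,2,0,0,0,1],[0,0,2,0,0,0,1]]'
python3 -m handwheel '[[0,0,2,0,0,0,1],[0,0,2,0,0,0,1]]'
```

```text
time: 12.65
position: [0.5629, -0.1931, 0.1644]
tool_rot: [-3.12, -0.364, 0.001]
ft_force: [-0.8, 2.3, -0.5]
grip_width: 0.137
time: 12.9
position: [0.5628, -0.1932, 0.1621]
tool_rot: [-3.12, -0.364, 0.001]
ft_force: [-0.6, 2.5, -2.7]
grip_width: 0.131
time: 13.15
position: [0.563, -0.1933, 0.1602]
tool_rot: [-3.12, -0.364, 0.0]
ft_force: [-1.0, 3.2, -3.6]
grip_width: 0.135
```

```bash
python3 -m handwheel '[[0,0,2,0,0,0,1],[0,0,2,0,0,0,1]]'
python3 -m handwheel '[[0,0,1,0,0,0,1],[0,0,1,0,0,0,1]]'
```

```text
time: 13.4
position: [0.563, -0.1934, 0.1582]
tool_rot: [-3.12, -0.364, 0.0]
ft_force: [-0.5, 3.4, -2.9]
grip_width: 0.135
time: 13.65
position: [0.5631, -0.1935, 0.1575]
tool_rot: [-3.12, -0.363, -0.0]
ft_force: [-0.1, 4.1, -2.4]
grip_width: 0.136
```

```bash
python3 -m handwheel '[[0,-1,1,0,0,0,1],[0,-1,2,0,0,0,1],[0,-1,2,0,0,0,1]]'
python3 -m handwheel '[[0,0,2,0,0,0,1],[0,0,2,0,0,0,1]]'
```

```text
time: 14.02
position: [0.5629, -0.1932, 0.1556]
tool_rot: [3.12, 0.363, 0.0]
ft_force: [-0.8, 2.0, -1.5]
grip_width: 0.133
time: 14.28
position: [0.563, -0.193, 0.1533]
tool_rot: [3.12, 0.363, 0.001]
ft_force: [-0.5, 2.0, -1.2]
grip_width: 0.133
```

```bash
for k in 1; do python3 -m handwheel '[[0,-0.5,2,0,0,0,1],[0,-0.5,2,0,0,0,1]]'; done
python3 -m handwheel '[[0,0,2,0,0,0,1],[0,0,2,0,0,0,1]]'
python3 -m handwheel '[[0,0,2,0,0,0,1],[0,0,2,0,0,0,1]]'
python3 -c "
from h import *
snap('scene','s8')
i=cv2.imread('pics/s8.png')[120:200,240:340];cv2.imwrite('pics/c8.png',cv2.resize(i,(700,560)))"
```

```text
time: 14.52
position: [0.5629, -0.1926, 0.1514]
tool_rot: [3.12, 0.363, 0.001]
ft_force: [-0.0, 1.1, -1.8]
grip_width: 0.132
time: 14.78
position: [0.563, -0.1925, 0.1494]
tool_rot: [3.12, 0.363, 0.001]
ft_force: [1.2, -0.1, -0.8]
grip_width: 0.135
time: 15.02
position: [0.5631, -0.1924, 0.1475]
tool_rot: [3.12, 0.363, 0.002]
ft_force: [1.4, 0.6, -1.6]
grip_width: 0.134
```

View pics/c8.png

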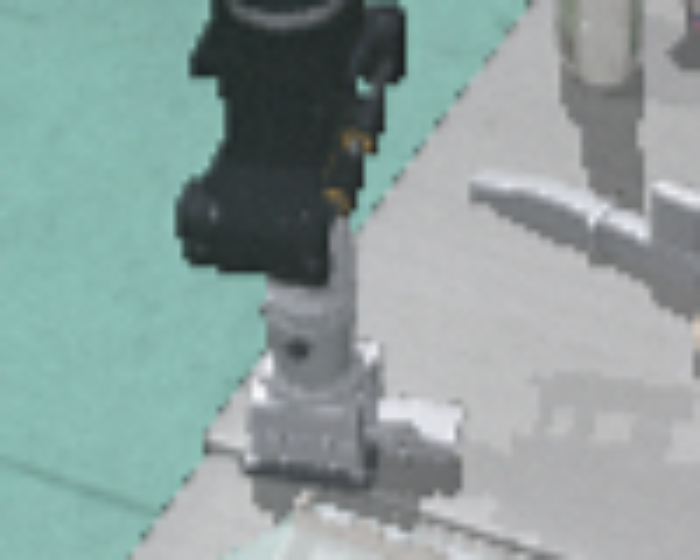

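```bash
python3 -m handwheel '[[0,0,2,0,0,0,1],[0,0,2,0,0,0,1]]'
python3 -m handwheel '[[0,0,2,0,0,0,1],[0,0,2,0,0,0,1]]'
python3 -m handwheel '[[0,0,2,0,0,0,1],[0,0,2,0,0,0,1]]'
python3 -c "
from h import *
plan([.5625,-.1935,.1405],.235)
print(ctrl.get_state()['torque'])
snap('wrist','w9')
i=cv2.imread('pics/w9.png')[100:300,220:430];cv2.imwrite('pics/c9.png',cv2.resize(i,(630,600)))"
```

```text
time: 15.32
position: [0.5632, -0.1922, 0.1451]
tool_rot: [-3.12, -0.364, -0.002]
ft_force: [4.9, 0.1, -4.0]
grip_width: 0.134
time: 15.58
position: [0.5633, -0.1921, 0.143]
tool_rot: [-3.12, -0.364, -0.002]
ft_force: [5.7, 1.2, -5.2]
grip_width: 0.134
time: 15.82
position: [0.5635, -0.1921, 0.1415]
tool_rot: [3.12, 0.364, 0.003]
ft_force: [4.7, 1.1, -2.2]
grip_width: 0.138
t 15.82 tcp [ 0.5635 -0.1921  0.1415] phi 0.232 F [ 4.7  1.1 -2.2] w 0.138 q7 -1.27
shift [-1.3  1.1  1. ] turn [ 0.0003 -0.0017 -0.003 ]
[ 0.21973977 -1.42010171 -0.01724257]
```

View pics/c9.png

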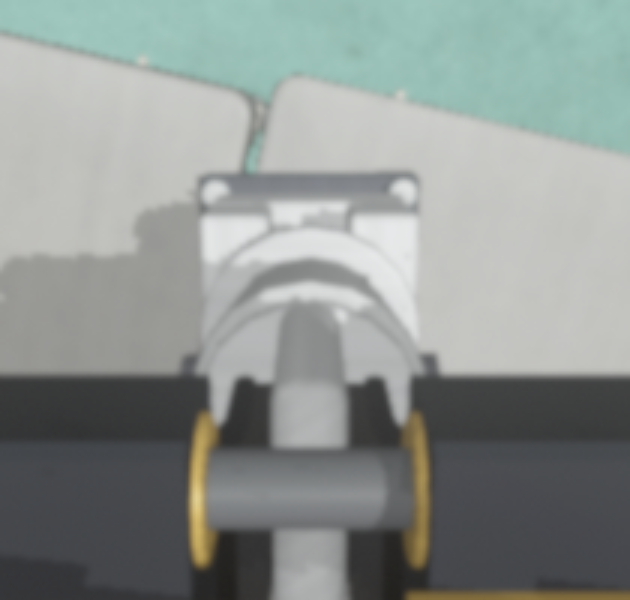

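```bash
python3 -m handwheel '[[1,0,0,0,0,0,1],[1,0,0,0,0,0,1]]'
python3 -m handwheel '[[0,0,1,0,0,0,1],[0,0,1,0,0,0,1]]'
python3 -m handwheel '[[0,0,1,0,0,0,1],[0,0,1,0,0,0,1]]'
python3 -m handwheel '[[0,0,1,0,0,0,1],[0,0,1,0,0,0,1]]'
```

```text
time: 16.12
position: [0.5636, -0.1921, 0.1414]
tool_rot: [3.12, 0.363, -0.0]
ft_force: [3.0, -0.2, -1.7]
grip_width: 0.134
time: 16.38
position: [0.5637, -0.1921, 0.1408]
tool_rot: [3.12, 0.363, 0.0]
ft_force: [3.7, 1.5, 0.8]
grip_width: 0.132
time: 16.62
position: [0.5637, -0.192, 0.1407]
tool_rot: [3.12, 0.363, -0.0]
ft_force: [0.9, 1.1, 6.1]
grip_width: 0.134
time: 16.88
position: [0.5638, -0.192, 0.1407]
tool_rot: [3.119, 0.363, -0.0]
ft_force: [-2.1, 1.9, 11.5]
grip_width: 0.135
```

```bash
python3 -c "
from h import *
snap('wrist','w10');snap('scene','s10')
a=cv2.imread('pics/w6.png')[160:260,270:380]
b=cv2.imread('pics/w10.png')[160:260,270:380]
i=cv2.imread('pics/s10.png')[135:195,260:320]
cv2.imwrite('pics/c10.png',cv2.resize(np.hstack([a,b]),None,fx=3.5,fy=3.5,interpolation=cv2.INTER_CUBIC));cv2.imwrite('pics/c10b.png',cv2.resize(i,(600,600),interpolation=cv2.INTER_CUBIC))"
```

```text
(no output)
```

View pics/c10.png

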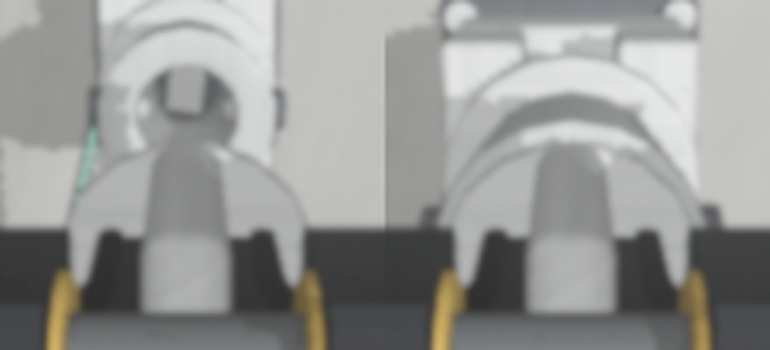

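View pics/c10b.png

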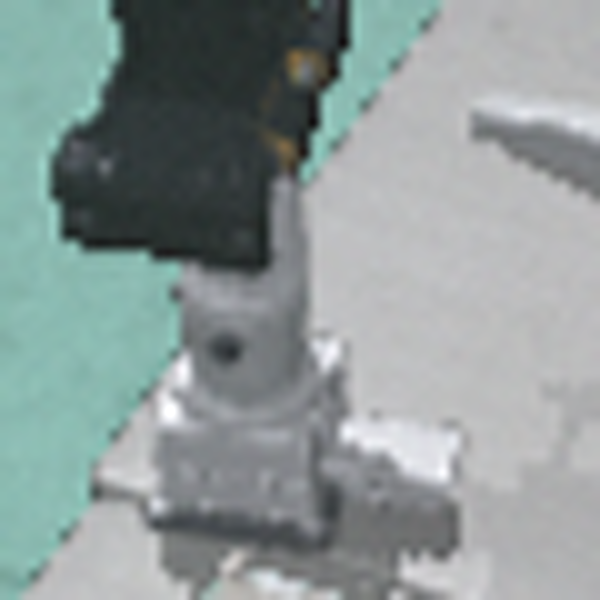

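```bash
python3 -m handwheel '[[0,0,1,0,0,0,1],[0,0,2,0,0,0,1],[0,0,2,0,0,0,1]]'
python3 -m handwheel '[[0,0,-4,0,0,0,1],[0,0,-4,0,0,0,0],[0,0,-4,0,0,0,-1],[0,0,-4,0,0,0,-1],[0,0,-4,0,0,0,-1],[0,0,-4,0,0,0,-1],[0,0,-4,0,0,0,-1],[0,0,-4,0,0,0,-1]]'
python3 -c "
from h import *
plan([.5625,-.1935,.1405],.235)"
```

```text
time: 17.35
position: [0.5638, -0.192, 0.1406]
tool_rot: [3.118, 0.363, -0.001]
ft_force: [-5.5, 2.5, 23.7]
grip_width: 0.135
time: 18.35
position: [0.5637, -0.192, 0.1406]
tool_rot: [3.12, 0.363, -0.0]
ft_force: [0.2, -0.1, -0.5]
grip_width: 0.844
t 18.35 tcp [ 0.5637 -0.192   0.1406] phi 0.232 F [ 0.2 -0.1 -0.5] w 0.844 q7 -1.27
shift [-1.5  1.2  0.1] turn [ 0.0001  0.     -0.0031]
```

```bash
python3 -m handwheel '[[0,0,-20,0,0,0,-1],[0,0,-60,0,0,0,-1],[0,0,-110,0,0,0,-1],[0,0,-130,0,0,0,-1],[0,0,-130,0,0,0,-1]]'
python3 -c "
from h import *
plan([.43,-.4165,.16],-.167+np.pi)
m=mod('w1')
for n,u,v in(('bottle',530,108),('can',585,165),('dish',365,222),('x',545,225)):print(n,pix2z(m,u,v,0))
t=ctrl.camera_model('top')
for n,u,v in(('bottle',492,135),('can',520,157),('mug',465,232),('shaker',512,198),('jug',507,236),('dish',416,209)):print(n,pix2z(t,u,v,0))
snap('scene','s11');snap('top','t11')
i=cv2.imread('pics/s11.png')[135:195,260:320];j=cv2.imread('pics/t11.png')[100:190,320:440]
cv2.imwrite('pics/c11.png',np.hstack([cv2.resize(i,(400,400)),cv2.resize(j,(400,400))]))
"
```

```text
time: 18.98
position: [0.5646, -0.1921, 0.2726]
tool_rot: [3.118, 0.363, 0.005]
ft_force: [-0.2, -0.6, 0.2]
grip_width: 0.999
t 18.98 tcp [ 0.5646 -0.1921  0.2726] phi 0.232 F [-0.2 -0.6  0.2] w 0.999 q7 -1.21
shift [-182.9  187.3  112.5] turn [ 4.4000e-03  2.6000e-03 -2.7428e+00]
bottle [ 0.54347746 -0.57749276  0.        ]
can [ 0.47380846 -0.68118619  0.        ]
dish [ 0.35074272 -0.37080494  0.        ]
x [ 0.37620975 -0.65044549  0.        ]
bottle [ 0.56090844 -0.60148886  0.        ]
can [ 0.49325281 -0.67690064  0.        ]
mug [ 0.28194911 -0.50454398  0.        ]
shaker [ 0.37486926 -0.64453613  0.        ]
jug [ 0.26709189 -0.62190923  0.        ]
dish [ 0.35174996 -0.36977486  0.        ]
```

View pics/c11.png

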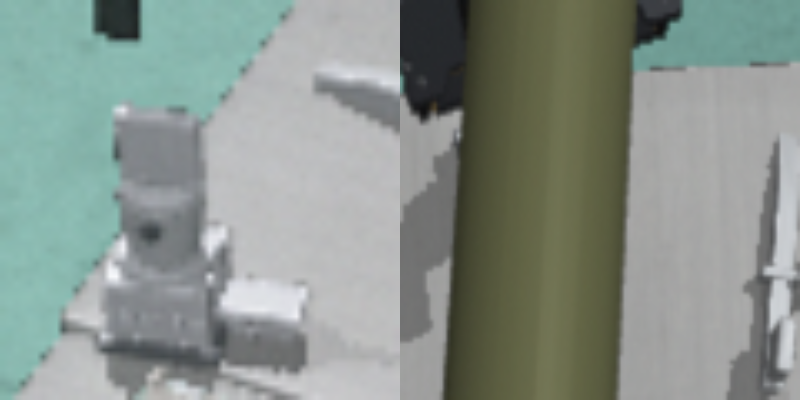

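View pics/s11.png

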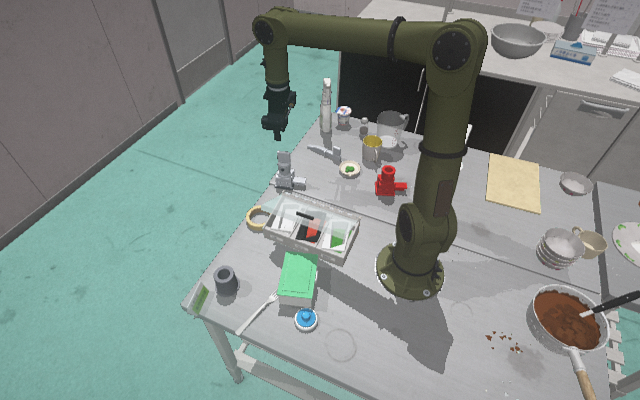

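```bash
python3 -m handwheel '[[-20,20,0,0,0,-0.18,-1],[-40,41,0,0,0,-0.36,-1],[-60,61,0,0,0,-0.54,-1],[-80,82,0,0,0,-0.72,-1],[-100,102,0,0,0,-0.9,-1],[-120,123,0,0,0,-1.08,-1],[-140,143,0,0,0,-1.26,-1],[-160,164,0,0,0,-1.44,-1],[-183,187,0,0,0,-1.62,-1],[-183,187,20,0,0,-1.8,-1],[-183,187,40,0,0,-1.98,-1],[-183,187,60,0,0,-2.16,-1]]'
python3 -m handwheel '[[0,0,20,0,0,-0.18,-1],[0,0,40,0,0,-0.36,-1],[0,0,50,0,0,-0.54,-1],[0,0,50,0,0,-0.58,-1],[0,0,50,0,0,-0.58,-1]]'
python3 -c "
from h import *
plan([.43,-.4165,.043],-.167+np.pi)
snap('wrist','w12')
"
```

```text
time: 20.58
position: [0.4275, -0.4154, 0.2078]
tool_rot: [-1.14, -2.924, -0.003]
ft_force: [-0.1, -0.6, -0.7]
grip_width: 1.004
time: 21.2
position: [0.4284, -0.4157, 0.16]
tool_rot: [-0.269, -3.13, -0.002]
ft_force: [-0.2, -0.1, -0.0]
grip_width: 1.002
t 21.2 tcp [ 0.4284 -0.4157  0.16  ] phi 2.97 F [-0.2 -0.1 -0. ] w 1.002 q7 1.78
shift [ -1.8  -0.6 117. ] turn [ 0.001  -0.0005 -0.0048]
```

View pics/w12.png

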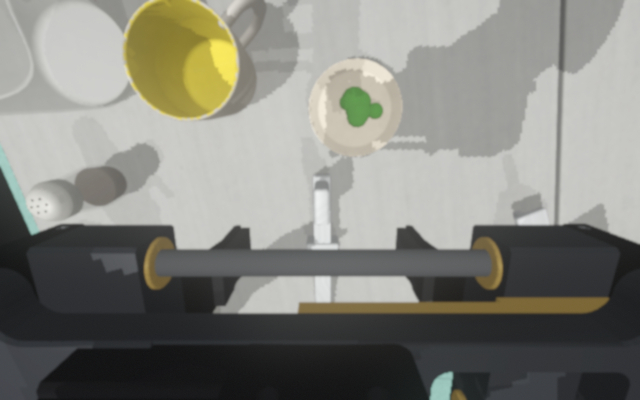

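```bash
python3 - <<'E'
from h import *
m=mod('w12');o=np.array([.43,-.4165]);d=np.array([np.cos(-.167),np.sin(-.167)]);n=np.array([-d[1],d[0]])
for nm,x,y,z in(('rear top',-.017,0,.064),('front top',.017,0,.064),('rear bot',-.017,0,.024),('shoulder L',.058,.017,.024),('shoulder R',.058,-.017,.024),('rear base',-.017,0,0)):
    print(nm,proj(m,[*(o+x*d+y*n),z]))
i=cv2.imread('pics/w12.png')[155:255,280:370];cv2.imwrite('pics/c12.png',cv2.resize(i,(540,600),interpolation=cv2.INTER_CUBIC))
E
```

```text
rear top [[323.06607124 189.19028354]]
front top [[323.22936339 226.5329665 ]]
rear bot [[322.95995834 180.52066583]]
shoulder L [[339.32461209 250.19539796]]
shoulder R [[307.21251343 250.35323306]]
rear base [[322.90895742 176.35379788]]
```

View pics/c12.png

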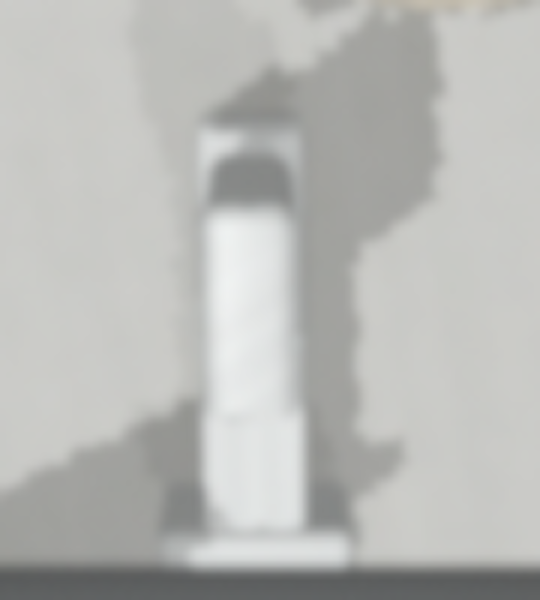

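```bash
python3 -m handwheel '[[-2,-1,40,0,0,0,-1],[-2,-1,80,0,0,0,-1],[-2,-1,105,0,0,0,-1],[-2,-1,117,0,0,0,-1],[-2,-1,117,0,0,0,-1],[-2,-1,117,0,0,0,1],[-2,-1,117,0,0,0,1],[-2,-1,117,0,0,0,1],[-2,-1,117,0,0,0,1],[-2,-1,117,0,0,0,1],[-2,-1,117,0,0,0,1],[-2,-1,117,0,0,0,1]]' 50
python3 -m handwheel '[[0,0,0,0,0,0,1],[0,0,0,0,0,0,1],[0,0,0,0,0,0,1],[0,0,0,0,0,0,1]]'
python3 -m handwheel '[[0,0,0,0,0,0,1],[0,0,0,0,0,0,1]]'
python3 -c "
from h import *
plan([.43,-.4165,.10],-.167+np.pi)
"
```

```text
time: 22.75
position: [0.4303, -0.4174, 0.0435]
tool_rot: [-0.266, -3.13, 0.0]
ft_force: [0.1, -0.2, 0.1]
grip_width: 0.284
time: 23.25
position: [0.4304, -0.4174, 0.0435]
tool_rot: [0.266, 3.13, -0.0]
ft_force: [-0.3, 0.1, 0.8]
grip_width: 0.158
time: 23.5
position: [0.4303, -0.4174, 0.0435]
tool_rot: [0.266, 3.13, -0.0]
ft_force: [0.5, -0.2, -0.3]
grip_width: 0.155
t 23.5 tcp [ 0.4303 -0.4174  0.0435] phi 2.972 F [ 0.5 -0.2 -0.3] w 0.155 q7 1.7
shift [  0.5   0.8 -56.5] turn [-0.      0.     -0.0028]
```

```bash
python3 -m handwheel '[[0,0,-20,0,0,0,1],[0,0,-60,0,0,0,1],[0,0,-100,0,0,0,1],[0,0,-100,0,0,0,1],[0,0,-100,0,0,0,1]]'
python3 -c "
from h import *
plan([.3728,-.2383,.14],.235+np.pi)
"
```

```text
time: 24.12
position: [0.4295, -0.4172, 0.1431]
tool_rot: [-0.266, -3.129, -0.0]
ft_force: [-0.2, 0.6, -2.7]
grip_width: 0.156
t 24.12 tcp [ 0.4295 -0.4172  0.1431] phi 2.972 F [-0.2  0.6 -2.7] w 0.156 q7 1.77
shift [ 86.2 166.7   3.2] turn [ 2.000e-04 -1.500e-03 -4.049e-01]
```

```bash
python3 -m handwheel '[[28,24,0,0,0,-0.1,1],[50,60,0,0,0,-0.2,1],[70,100,0,0,0,-0.3,1],[80,140,0,0,0,-0.405,1],[86,167,3,0,0,-0.405,1],[86,167,3,0,0,-0.405,1],[86,167,3,0,0,-0.405,1]]'
python3 -c "
from h import *
plan([.3728,-.2383,.09],.235+np.pi)
snap('scene','s13');snap('top','t13')
i=cv2.imread('pics/s13.png')[125:225,240:400];j=cv2.imread('pics/t13.png')[100:200,320:420]
cv2.imwrite('pics/c13.png',cv2.resize(i,(800,500)));cv2.imwrite('pics/c13t.png',cv2.resize(j,(600,600)))
"
```

```text
time: 25.0
position: [0.3731, -0.2389, 0.1402]
tool_rot: [0.368, -3.119, 0.001]
ft_force: [-0.7, 0.9, -2.7]
grip_width: 0.156
t 25.0 tcp [ 0.3731 -0.2389  0.1402] phi -2.907 F [-0.7  0.9 -2.7] w 0.156 q7 2.38
shift [ 0.1  0.6 50.2] turn [-0.0002 -0.001  -0.0004]
```

View pics/c13.png

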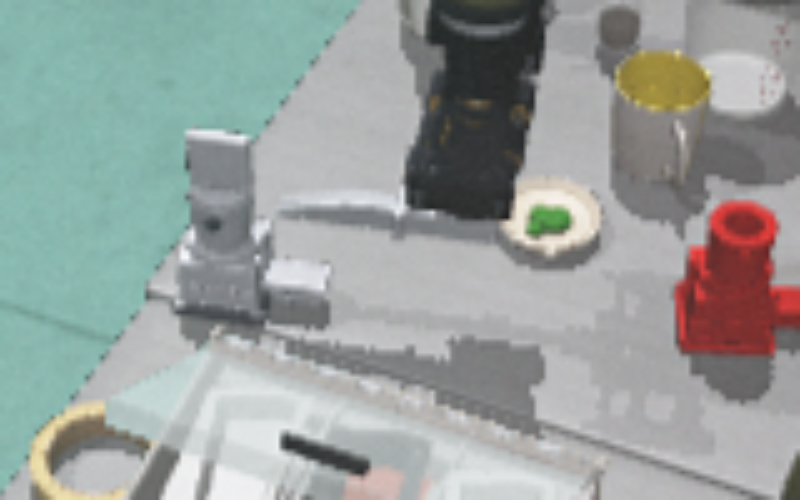

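View pics/c13t.png

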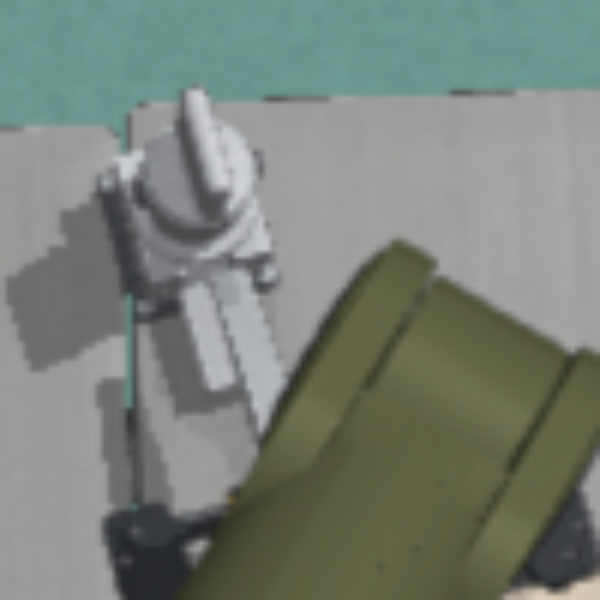

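```bash
python3 - <<'E'
from h import *
t=mod('t13');s=mod('s13')
tip=np.array([.3731+.15*.9725,-.2389+.15*.2328,.1047]);n=np.array([-.2328,.9725,0])
for m in(t,s):print(proj(m,[tip+.009*n,tip-.009*n,tip]))
i=cv2.imread('pics/t13.png')[130:180,345:385];j=cv2.imread('pics/s13.png')[155:185,285:335]
cv2.imwrite('pics/c14.png',np.hstack([cv2.resize(i,(400,500),interpolation=cv2.INTER_CUBIC),cv2.resize(j,None,fx=8,fy=500/30,interpolation=cv2.INTER_CUBIC)]))
E
```

```text
[[354.80867221 145.86891861]
 [361.23069998 144.14374335]
 [358.02005723 145.00623128]]
[[293.81014562 166.65484206]
 [294.84770698 163.56663787]
 [294.33114376 165.10413991]]
```

View pics/c14.png

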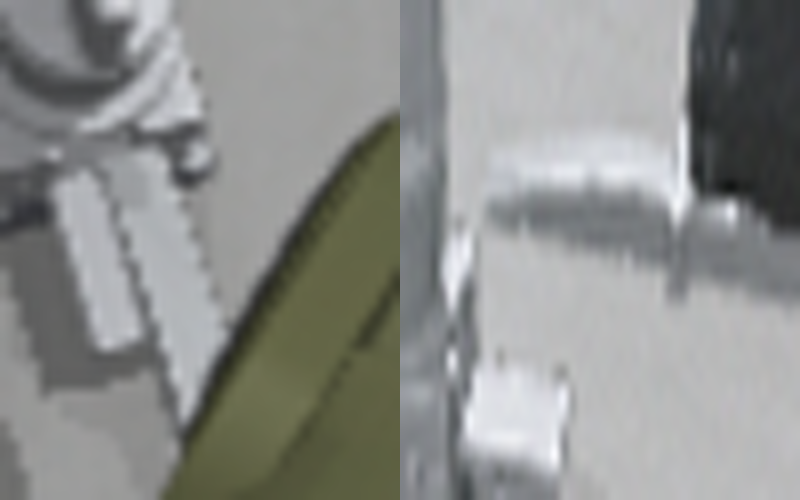

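```bash
python3 -m handwheel '[[0,0.6,25,0,0,0,1],[0,0.6,50,0,0,0,1],[0,0.6,60,0,0,0,1],[0,0.6,64,0,0,0,1],[0,0.6,64,0,0,0,1]]'
python3 -c "
from h import *
plan([.3728,-.2383,.0735],.235+np.pi)
snap('scene','s15');snap('top','t15')
i=cv2.imread('pics/t15.png')[130:180,345:385];j=cv2.imread('pics/s15.png')[160:195,275:335]
cv2.imwrite('pics/c15.png',np.hstack([cv2.resize(i,(400,500),interpolation=cv2.INTER_CUBIC),cv2.resize(j,(400,500),interpolation=cv2.INTER_CUBIC)]))
"
```

```text
time: 25.72
position: [0.3741, -0.2379, 0.077]
tool_rot: [-0.368, 3.119, -0.0]
ft_force: [0.3, -0.3, -2.9]
grip_width: 0.156
t 25.73 tcp [ 0.3741 -0.2379  0.077 ] phi -2.906 F [ 0.3 -0.3 -2.9] w 0.156 q7 2.13
shift [ 1.3 -0.1  3.5] turn [-0.0002  0.0006  0.0001]
```

View pics/c15.png

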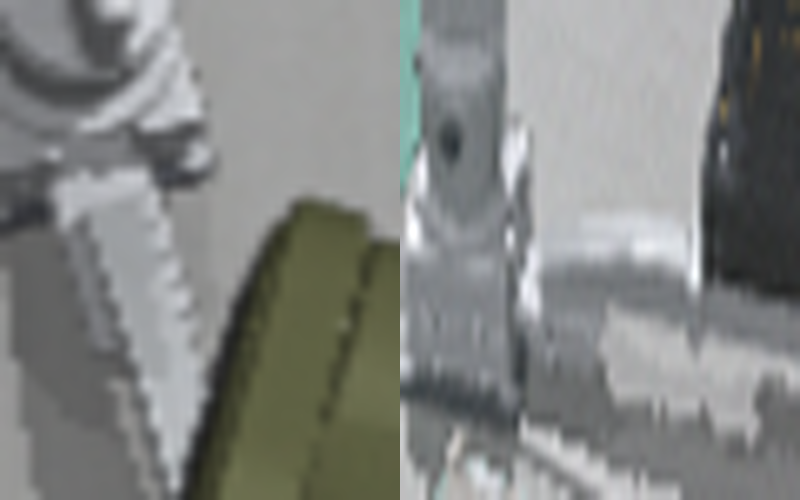

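```bash
python3 -m handwheel '[[0,0,2,0,0,0,1],[0,0,3,0,0,0,1],[0,0,3,0,0,0,1]]'
python3 -c "
from h import *
plan([.3728,-.2383,.0735],.235+np.pi)"
```

```text
time: 26.2
position: [0.3737, -0.2378, 0.0737]
tool_rot: [0.368, -3.12, 0.001]
ft_force: [0.3, 0.3, -2.6]
grip_width: 0.159
t 26.2 tcp [ 0.3737 -0.2378  0.0737] phi -2.907 F [ 0.3  0.3 -2.6] w 0.159 q7 2.12
shift [ 1.  -0.3  0.2] turn [-0.0005 -0.0001  0.0001]
```

```bash
python3 -m handwheel '[[-5,0,0.3,0,0,0,1],[-10,0,0.3,0,0,0,1],[-15,0,0.3,0,0,0,1],[-20,0,0.3,0,0,0,1],[-25,0,0.3,0,0,0,1],[-25,0,0.3,0,0,0,1]]'
python3 -m handwheel '[[-5,0,0,0,0,0,1],[-10,0,0,0,0,0,1],[-15,0,0,0,0,0,1],[-20,0,0,0,0,0,1],[-20,0,0,0,0,0,1]]'
python3 -c "
from h import *
plan([.3728,-.2383,.0735],.235+np.pi)
snap('scene','s16')
j=cv2.imread('pics/s16.png')[140:200,260:350]
cv2.imwrite('pics/c16.png',cv2.resize(j,(750,500),interpolation=cv2.INTER_CUBIC))
"
```

```text
time: 26.95
position: [0.3986, -0.2315, 0.0733]
tool_rot: [-0.37, 3.119, 0.0]
ft_force: [-0.4, -0.3, -1.3]
grip_width: 0.157
time: 27.58
position: [0.4181, -0.2268, 0.0733]
tool_rot: [-0.37, 3.119, 0.0]
ft_force: [0.3, -1.3, 0.4]
grip_width: 0.152
t 27.57 tcp [ 0.4181 -0.2268  0.0733] phi -2.906 F [ 0.3 -1.3  0.4] w 0.152 q7 1.97
shift [46.7 -0.6 -0.3] turn [0.0001 0.001  0.001 ]
```

View pics/c16.png

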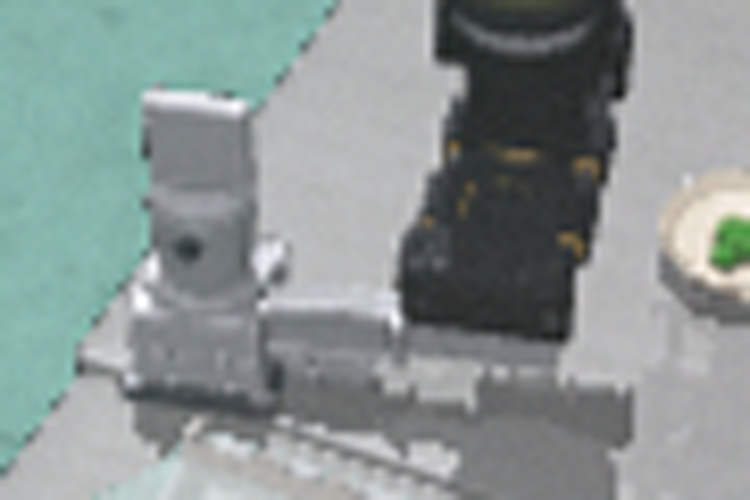

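```bash
python3 -m handwheel '[[-4,0,0,0,0,0,1],[-8,0,0,0,0,0,1],[-11,0,0,0,0,0,1],[-14,0,0,0,0,0,1],[-14,0,0,0,0,0,1]]'
python3 -m handwheel '[[-3,0,0,0,0,0,1],[-6,0,0,0,0,0,1],[-8,0,0,0,0,0,1],[-8,0,0,0,0,0,1]]'
```

```text
time: 28.25
position: [0.4311, -0.2241, 0.0734]
tool_rot: [0.369, -3.12, 0.001]
ft_force: [-1.9, -1.6, 4.6]
grip_width: 0.158
time: 28.75
position: [0.4365, -0.2232, 0.0734]
tool_rot: [0.366, -3.114, 0.002]
ft_force: [-9.2, -1.9, 12.9]
grip_width: 0.157
```

```bash
python3 -m handwheel '[[-2,0,0,0,0,0,1],[-4,0,0,0,0,0,1],[-6,0,0,0,0,0,1],[-6,0,0,0,0,0,1]]'
```

```text
time: 29.25
position: [0.4404, -0.2227, 0.0734]
tool_rot: [0.364, -3.11, 0.002]
ft_force: [-16.1, -2.3, 17.9]
grip_width: 0.154
```

```bash
python3 -m handwheel '[[-2,0,0,0,0,0,1],[-4,0,0,0,0,0,1],[-6,0,0,0,0,0,1],[-6,0,0,0,0,0,1]]'
python3 -m handwheel '[[-2,0,0,0,0,0,1],[-4,0,0,0,0,0,1],[-4,0,0,0,0,0,1]]'
```

```text
time: 29.75
position: [0.4456, -0.2218, 0.0734]
tool_rot: [0.364, -3.108, 0.003]
ft_force: [-17.2, -4.6, 19.4]
grip_width: 0.155
time: 30.12
position: [0.4517, -0.2202, 0.0734]
tool_rot: [0.365, -3.114, 0.003]
ft_force: [-10.4, -3.7, 13.1]
grip_width: 0.16
```

```bash
python3 -m handwheel '[[-3,0,0,0,0,0,1],[-6,0,0,0,0,0,1],[-9,0,0,0,0,0,1],[-9,0,0,0,0,0,1]]'
python3 -m handwheel '[[-2,0,0,0,0,0,1],[-4,0,0,0,0,0,1],[-6,0,0,0,0,0,1],[-6,0,0,0,0,0,1]]'
python3 -c "
from h import *
plan([.5624-.093*.9725,-.1929-.093*.2328,.0735],.235+np.pi)
snap('scene','s17')
j=cv2.imread('pics/s17.png')[140:200,260:350]
cv2.imwrite('pics/c17.png',cv2.resize(j,(750,500),interpolation=cv2.INTER_CUBIC))
"
```

```text
time: 30.62
position: [0.4615, -0.2176, 0.0734]
tool_rot: [0.366, -3.116, 0.002]
ft_force: [-8.2, -2.1, 9.4]
grip_width: 0.161
time: 31.12
position: [0.4683, -0.2157, 0.0735]
tool_rot: [0.367, -3.118, 0.002]
ft_force: [-3.7, -2.1, 7.0]
grip_width: 0.158
t 31.12 tcp [ 0.4683 -0.2157  0.0735] phi -2.907 F [-3.7 -2.1  7. ] w 0.158 q7 1.85
shift [-3.8  0.2 -0. ] turn [-0.0008 -0.0019 -0.0006]
```

View pics/c17.png

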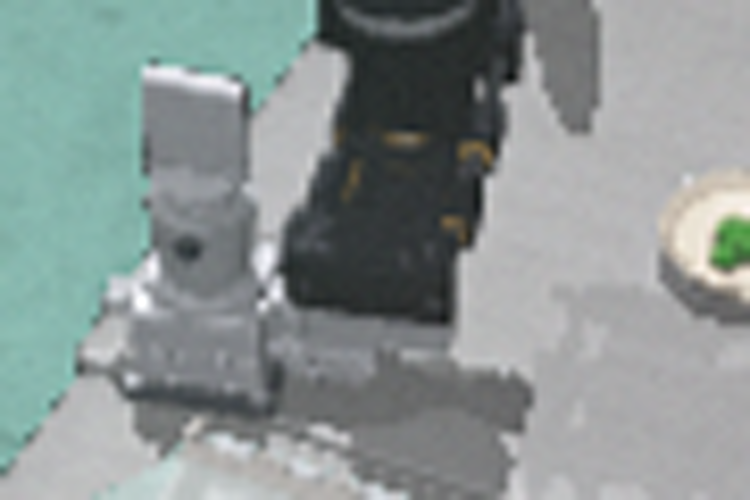

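```bash
python3 -m handwheel '[[-2,0,0,0,0,0,1],[-4,0,0,0,0,0,1],[-4,0,0,0,0,0,1]]'
python3 -m handwheel '[[0.5,0,-0.3,0,0,0,0.7],[1,0,-0.5,0,0,0,0],[1,0,-0.5,0,0,0,-1],[1,0,-0.5,0,0,0,-1],[1,0,-0.5,0,0,0,-1],[1,0,-0.5,0,0,0,-1],[1,0,-0.5,0,0,0,-1],[1,0,-0.5,0,0,0,-1],[1,0,-0.5,0,0,0,-1]]'
python3 -c "
from h import *
plan([.45,-.21,.2],.235+np.pi)"
```

```text
time: 31.55
position: [0.4725, -0.2145, 0.0734]
tool_rot: [0.368, -3.119, 0.001]
ft_force: [-3.1, -0.7, 5.6]
grip_width: 0.158
time: 32.67
position: [0.4719, -0.2141, 0.0737]
tool_rot: [0.369, -3.12, 0.0]
ft_force: [-0.5, 0.2, 0.4]
grip_width: 0.962
t 32.67 tcp [ 0.4719 -0.2141  0.0737] phi -2.906 F [-0.5  0.2  0.4] w 0.962 q7 1.84
shift [  20.3    9.1 -126.3] turn [-0.0001 -0.      0.0003]
```

```bash
python3 -m handwheel '[[0,0,-20,0,0,0,-1],[0,0,-50,0,0,0,-1],[0,0,-100,0,0,0,-1],[10,0,-160,0,0,0,-1],[20,0,-200,0,0,0,-1],[20,0,-200,0,0,0,-1],[20,0,-200,0,0,0,-1]]'
python3 -c "
from h import *
plan([.45,-.21,.2],.235+np.pi)
snap('scene','s18');snap('top','t18')
j=cv2.imread('pics/s18.png')[140:200,260:350];i=cv2.imread('pics/t18.png')[100:190,320:400]
cv2.imwrite('pics/c18.png',np.hstack([cv2.resize(j,(450,450),interpolation=cv2.INTER_CUBIC),cv2.resize(i,(340,450),interpolation=cv2.INTER_CUBIC)]))
"
```

```text
time: 33.55
position: [0.4522, -0.2187, 0.2737]
tool_rot: [0.368, -3.119, 0.002]
ft_force: [0.7, 0.1, -0.8]
grip_width: 1.002
t 33.55 tcp [ 0.4522 -0.2187  0.2737] phi -2.906 F [ 0.7  0.1 -0.8] w 1.002 q7 2.15
shift [ 0.1  9.  73.7] turn [-0.0009 -0.0008  0.0001]
```

View pics/c18.png

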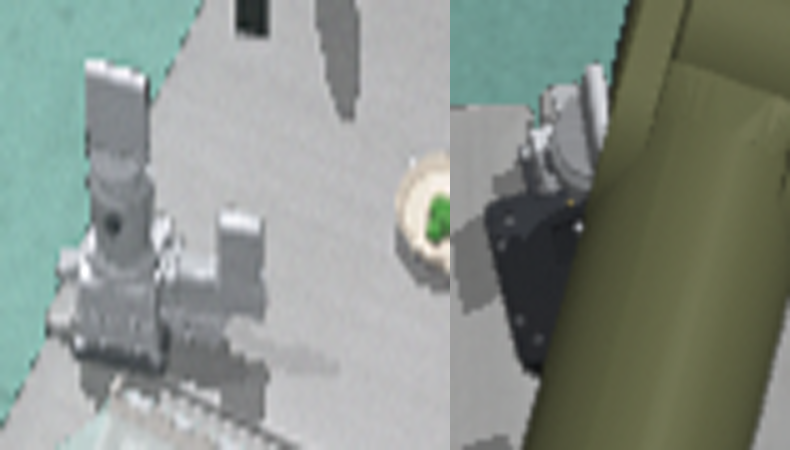

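```bash
python3 - <<'E'
from h import *
m=mod('s18')
print(proj(m,[[.5624,-.1929,.167],[.5624,-.1929,.177],[.5624,-.1929,.187]]))
a=cv2.imread('pics/s11.png')[145:200,265:300].astype(np.float32);b=cv2.imread('pics/s18.png')[145:200,265:300].astype(np.float32)
ga=cv2.cvtColor(a,6);gb=cv2.cvtColor(b,6)
r=cv2.matchTemplate(gb,ga[3:18,8:26],cv2.TM_SQDIFF);print(cv2.minMaxLoc(r))
print(cv2.minMaxLoc(cv2.matchTemplate(gb,ga[8:17,8:26],cv2.TM_SQDIFF)))
E
```

```text
[[282.09368233 151.3734448 ]
 [281.93801089 149.31662283]
 [281.78066046 147.23761704]]
(127248.0, 912793.5, (8, 0), (12, 40))
(30764.25, 500802.25, (8, 8), (1, 46))
```

```bash
python3 - <<'E'
import cv2
for f in('s11','s16','s17','s18'):
    g=cv2.cvtColor(cv2.imread(f'pics/{f}.png'),6);print(f,[int(x) for x in g[143:172,282]])
E
```

```text
s11 [170, 169, 163, 171, 169, 167, 168, 166, 161, 172, 145, 131, 133, 133, 133, 130, 132, 130, 131, 120, 152, 160, 166, 139, 132, 99, 67, 61, 93]
s16 [166, 164, 160, 166, 165, 163, 164, 159, 234, 215, 144, 129, 131, 129, 130, 130, 131, 127, 132, 121, 149, 158, 162, 139, 131, 91, 62, 62, 90]
s17 [167, 165, 164, 167, 165, 170, 227, 179, 132, 130, 131, 131, 132, 129, 129, 131, 132, 150, 155, 156, 154, 138, 124, 136, 138, 92, 69, 59, 92]
s18 [170, 170, 165, 169, 167, 159, 228, 190, 135, 134, 133, 137, 135, 134, 134, 133, 135, 134, 152, 158, 159, 141, 131, 140, 139, 97, 67, 65, 94]
```

```bash
python3 -c "
from bench import ctrl
print(ctrl.close_job())"
```

```text
the job is handed in; nothing more can be done
None
```

The paddle went fully home in the socket. The wedge then lifted it out of the spring jaws, and I left it standing raised on the wedge. I handed the job in at about 34 s; no verdict was reported.

**Seating:**
- The paddle stopped firmly at the home height, and I pressed it with about 24 N before letting go.
- The scene camera put the blade's top within half a pixel of where a paddle at home should be.
- The tang dropped into the slot without needing a twist.
- I did not feel the expected 4 to 12 N push past the jaws on the way down. I relied on the height and the pictures to confirm it was home.

**Wedge:**
- It ran freely along the slot and met at most about 17 N along the slot and 19 N upward at the wrist, falling to about 3 N at the end.
- The thin end finished about 55 mm past the socket's axis. That figure is estimated from the gripper's position, but the thin end can be seen coming out of the far side.

**Last checks:**
- The paddle's blade had risen 2.2 pixels in the scene picture, which is about 10 mm, and it looks upright.
- The gripper was clear, with no force on it.
- I went nowhere near the tape roll, and the dish still looked in place.
- One automatic image match for the rise gave no usable result, so I measured it from the blade's top edge instead.

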